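Close and latch the terminal cover of the racking's controller console

ROBOT

A 6-joint arm with a two-finger parallel gripper is mounted at the origin on the work surface. World frame = base frame: x ahead of the robot, y to its left, z up, the work surface at z = 0. Lengths are in m, angles in rad, forces in N, time in s.
With the tool pointing down it reaches from about 0.35 to 0.875 m from the base axis. Payload 4.2 kg.
Tool frame: the origin (TCP) lies at the very end of the fingers, on their centre line; the grasp point (between the pads) lies 19 mm behind it (env.hold_point_z is the distance from the TCP to the grasp point, in m); z points along the fingers, y is the line along which they close (so a half turn about z gives the same grasp; the last joint's range is limited). The gripper opens to 87 mm and grips with 3 to 60 N. Pads are 19 mm wide; open, the fingers measure 117 mm over their backs; the gripper's body (75 mm by 190 mm) begins 51 mm behind the grasp point.
Start: joints at [1.453, 0.385, 0.008, 0, -1.194, -0.259], TCP at [0.23, 0.581, 0.202] pointing down, gripper open.
Joint ranges: [-3.14, 3.14], [-1.21, 2.06], [-1.07, 1.41], [-3.16, 2.05], [-2.99, -0.16], [-3.1, 3.1]. Speed limits (rad/s): [2.79, 2.79, 3.14, 3.14, 3.14, 3.14].

INTERFACE

Orientations are given as a rotation vector (axis times angle).
In Python, from cell import env, imaging gives the robot as it stands. The module is installed in compiled form; this text tells all that it offers.
- The arm moves only by the tool jog_arm, never from a script. Its argument "increments" is a list that holds one entry, the list of rows, each a list of 7 numbers: the opening in per cent of the stroke, from 0 (shut) to 100 (fully open), then the shift along the tool's x, y, z in m, then the turn, a rotation vector about the tool's x, y, z in rad. In form: [[[gripper, tx, ty, tz, ax, ay, az], ...]]. A call has exactly 5 rows; each row is the pose to reach, as a shift and turn from the pose commanded when the call began, along the tool's axes at that moment; what a row does not reach only later rows make up. A row lasts 1/10 s, in which the tool goes at most 50 mm and 8.59 degrees, less where a joint would pass 70% of its speed; a pose out of reach is approached as far as the arm can. A call with a gripper value outside its range is refused whole. The fingers move at their own pace and stop on an object; "grip_force" is the grip in N (left out, the last holds). Time passes only in rows, so rows that repeat a pose let the fingers close, or fill a call up. It gives the time, the measured TCP pose, the force and the opening at its end, in the units of the state.
- env.get_obs(): the state, without advancing time (a new reading comes with each control period).
- imaging.camera(name): name is "scene" or "side" or "wrist"; returns the picture (384x512x3 uint8, red, green, blue); there is no depth.
- imaging.camera_params(name): a dict with "mtx" (3x3 intrinsics, pixels), "R" (3x3) and "t" (3): a world point X has camera coordinates R X + t; the wrist camera has in their place "T_tool_cam" (4x4, takes a point from camera to tool coordinates, whose origin is the TCP and whose axes are the flange's). Camera axes: x right, y down, z forward; pixel columns grow to the right and rows downward; lengths in m; the calibration is good to about 2 mm. The wrist camera is an equidistant fisheye: a pixel r from the principal point sees the ray r / f radians off the axis. A picture is of the moment at which its call begins: read the wrist's pose just before it. camera_params takes no time and is no camera call.
- env.sign_off(): hands the job in, once; it reports no verdict.
The state is a dict: "t": time; "qpos": joint angles; "dq": joint speeds; "tau": joint torques, N m; "tool_pos": TCP position; "tcp_rot": TCP orientation; "contact_force": force on the tool from outside, world axes, zero at the start; "wrist_torque": the same for the moment, N m; "opening": finger opening in m.
Only numpy, scipy, OpenCV 4.12 (cv2) and the standard library are available. Lean on these libraries where they do the work, as an engineer would, in place of code of your own. Each camera call takes 0.05 s, during which the arm holds its last target. There are 200 camera calls.

TASK

Close up the sloping controller console: slide the loose cover along its lip until its hole drops over the locating pin and it lies flush, then turn both quarter-turn latches clockwise until each clicks over to its far stop with its tongue over the cover. Leave the isolator switch and the things standing round the console as they are, and do not knock the signal lamp that stands between the latches.

Things in the scene. Friction and masses are not known exactly. Their poses are not given: they have to be found in the camera images.
- console: Cream sheet-metal desk console fixed to the bench, 330 wide, 230 deep, 50 high in front, 135 behind, with a flat top 49 deep behind its face. The face slopes up at 25 degrees away from the robot's side, so a tool square to it leans 25 degrees from vertical. Origin: middle of the underside, x to the back, y left, z up.
- seat (a point): Middle of the cover's place on the sloping face, on its surface. Axes: x up the slope, y level to the left, z square out of the face. The place is 100 (x) by 170 (y) over an open terminal bay. A lip 9 high stands along its lower edge (x = -50); the cover rests and slides on it. The face spans x -80 to +120, y -155 to +155.
- pin (a point): Foot of the steel locating pin on the face, at x = 0, y = +70 from the seat, axes as the seat. The pin is 8 across and 6.5 high, its top chamfered.
- cover_grip (a point): Loose light-grey cover plate, 100 (x) by 170 (y) by 5 thick, about 0.24 kg, with a black bow handle in its middle: bar 70 long (x), 12 wide (y), 26 to 38 above the plate's underside, on a 12 mm post at each end. This point: middle of the plate, 30 above its underside; z out of the plate, axes as the seat when closed. Closed and flush it is 30 straight out from the seat.
- cover_hole (a point): Centre of the cover's 12 mm through hole, at the plate's underside, 70 left (+y) of its middle; on the pin's foot when home. At the start the cover's lower edge rests on the lip but it lies 15 to 45 too far left (+y), its left part propped on the pin, its right edge on the face. Slid right along the lip it drops over the pin by its own weight, if not held up.
- latch_left (a joint): Turn of the left latch, rad: 0 open (at the start), 1.571 closed; grows clockwise seen from outside the face. A sprung detent holds either end: it resists with up to 0.25 N m in the first half; past 0.79 it snaps on to 1.571 by itself once let go; let go earlier it springs back.
- latch_right (a joint): Turn of the right latch: the same part, sense and values.
- latch_left_grip (a point): Left quarter-turn latch, at x = +70, y = +60 from the seat: this point is on its axis (square to the face), 31 out. Black bar handle, 46 long, 14 wide, 14 to 44 above the face. This frame turns with it: z out of the face, bar along y, tongue to -y. Open, these axes match the seat's (tongue to the right); closed, the tongue points down the slope over the cover's edge.
- latch_right_grip (a point): Right quarter-turn latch, at x = +70, y = -60 from the seat, the same part. Under each bar, in line with it, is a steel tongue 12 wide, 7 to 12 above the face, reaching 40 from the axis; closed it overlaps the cover by 20. An unseated cover is in its way. Under it is a round boss 34 across, 6 high.
- lamp: Fixed white signal lamp, 28 across and 52 high, square to the face, half-way between the latches (x = +70, y = 0 from the seat); not to be knocked. Origin: centre of its foot; axes as the seat.
- isolator (a joint): Turn of the rotary isolator switch, rad, 0 at the start; to be left alone. It is stiff (0.3 N m).
- isolator_knob (a point): Middle of the isolator's black bar handle, at x = +60, y = -128 from the seat, 31 out from the face, to the right of the right latch. The bar is like the latches' (46 by 14, 16 to 46 above the face) but has a grey square plate under it and no tongue, and stands along the slope.
- bin_mid (a point): Centre of a blue picking bin with cartons in it, 160 by 100 by 80 high; bystander.
- can_mid (a point): Centre of a metal can, 52 across, 170 high, standing; bystander. The bin stands to one side of the console (left or right) and the can to the other.
- carton_mid (a point): Centre of a light cardboard fuse carton, 34 by 70 by 32 high, standing loose on the flat top of the console behind the face, anywhere along it; bystander.
- tape_mid (a point): Centre of a roll of packing tape, 90 across, 48 high, lying on the bench in front of the console; bystander.
There are look-alikes about, which are no part of the job. What is meant by the part that bears cover_grip is not pink, red or yellow, and is the smaller of those in its own colour.

How it is judged:
By the outcome, as a careful person would: the job done as asked, in the order asked, and still so for the second after the job is handed in, with the robot touching nothing.
It also fails if it takes over 61 s, if anything falls off the work surface, if the arm or the gripper's body presses on something with over 40 N, if the wrist force passes 120 N, or if a joint passes its speed limit or range.

## Working session

There is one attempt and no reset: what is moved stays moved. The work goes in short steps, Python scripts to look and compute and a tool call to move; the robot and the scene stay as the last step left them, time stands still between calls to the robot, and variables do not carry over. Pictures are saved under pics/ and viewed, on a budget of 10 in all, crops included, one or two more only if the job needs it, and the job is handed in when it is done.

Besides the shell and the picture viewer there is one more tool, called as a command line: name --argument value ..., lists and objects as JSON in quotes. jog_arm: Moves the arm, as the interface text tells. Its arguments: {"type":"object","properties":{"increments":{"type":"array","items":{"type":"array","items":{"type":"array","items":{"type":"number"}}}},"grip_force":{"type":"number"}},"required":["increments"]}

```bash
mkdir -p pics; ls
python3 - <<'E'
from cell import env, imaging
import cv2, numpy as np
o=env.get_obs(); print(o)
for n in ("scene","side","wrist"):
    im=imaging.camera(n); cv2.imwrite(f"pics/{n}0.png",im[:,:,::-1]); p=imaging.camera_params(n); print(n,{k:np.round(v,4).tolist() for k,v in p.items()})
print(env.hold_point_z)
E
```

```text
pics
{'t': 0.0, 'qpos': array([ 1.45262455e+00,  3.85550185e-01,  6.63018244e-03, -5.10254701e-04,
       -1.19400880e+00, -2.58619519e-01]), 'dq': array([ 9.64060183e-05, -5.34166867e-05, -4.96629309e-04,  7.97958963e-04,
       -9.14405389e-04, -1.96571658e-03]), 'tau': array([-8.20509358e-04, -3.90659523e+01,  1.87410718e+01,  4.21983674e+00,
        1.09771744e-02, -1.90869250e-04]), 'tool_pos': array([0.22969342, 0.58056269, 0.20116354]), 'tcp_rot': array([ 3.08382755e+00, -5.88253063e-01, -5.07747505e-04]), 'contact_force': array([0.78827516, 0.39354171, 0.20917854]), 'wrist_torque': array([-0.00237016,  0.01702474,  0.01328492]), 'opening': 0.08695791022466777}
scene {'mtx': [[465.8725, 0.0, 251.3439], [0.0, 465.8725, 185.4792], [0.0, 0.0, 1.0]], 'R': [[0.7572, 0.653, -0.016], [0.4753, -0.5676, -0.6723], [-0.4481, 0.5014, -0.7401]], 't': [-0.3493, -0.228, 1.9106]}
side {'mtx': [[396.854, 0.0, 256.421], [0.0, 396.854, 190.2491], [0.0, 0.0, 1.0]], 'R': [[0.9819, -0.1891, 0.0077], [-0.1197, -0.6523, -0.7485], [0.1465, 0.734, -0.6631]], 't': [-0.5545, 0.1172, 1.3197]}
wrist {'mtx': [[297.3186, 0.0, 255.4709], [0.0, 297.3186, 187.2681], [0.0, 0.0, 1.0]], 'T_tool_cam': [[0.0002, -0.9534, -0.3019, 0.0826], [1.0, 0.0003, -0.0003, -0.0009], [0.0004, -0.3019, 0.9534, -0.1818], [0.0, 0.0, 0.0, 1.0]]}
0.0187
```

View pics/scene0.png

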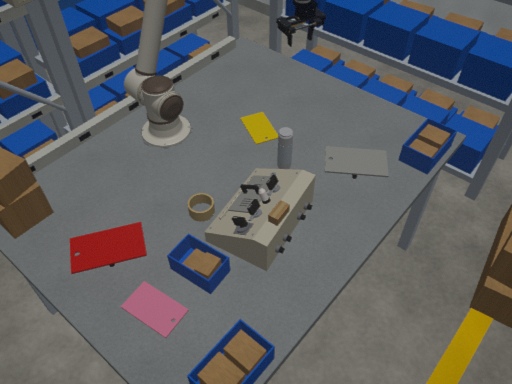

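View pics/side0.png

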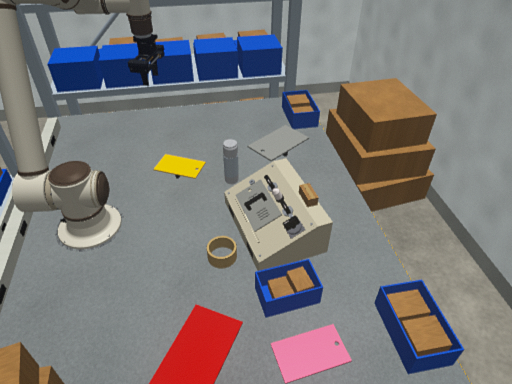

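The scene view shows the console at about (262,215), with the can behind-left of it at (285,148), the bin at (198,262) and the tape at (200,206). The side view shows the console at (278,210) with the cover on its face; the grey plate on the bench is a larger look-alike. I'll enlarge both.

Run:
```python
import cv2, numpy as np
a=cv2.imread("pics/scene0.png")[160:270,200:322]; b=cv2.imread("pics/side0.png")[150:270,215:335]
f=lambda i:cv2.resize(i,(400,int(i.shape[0]*400/i.shape[1])),interpolation=cv2.INTER_CUBIC)
a,b=f(a),f(b); h=max(len(a),len(b)); pad=lambda i:np.vstack([i,np.zeros((h-len(i),400,3),np.uint8)])
cv2.imwrite("pics/crop0.png",np.hstack([pad(a),pad(b)]))
```

```text
(no output)
```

View pics/crop0.png

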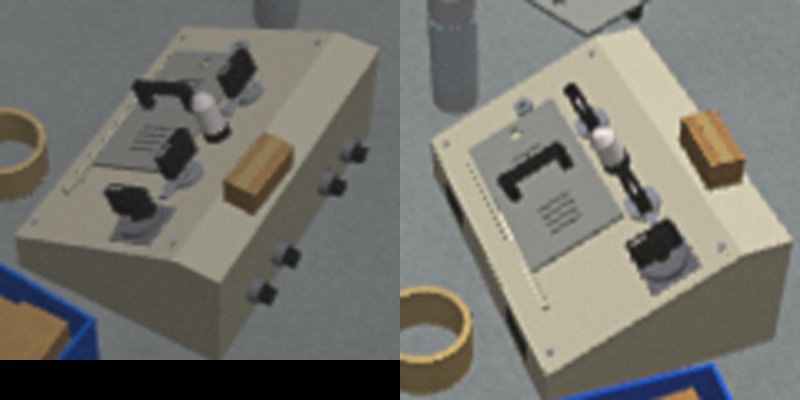

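```bash
cat > h.py <<'E'
import numpy as np, cv2
from scipy.optimize import least_squares
from scipy.spatial.transform import Rotation as Ro
try:
    from cell import env, imaging
except Exception: pass
a=np.deg2rad(25); c,s=np.cos(a),np.sin(a)
SEAT_R=np.array([[c,0,-s],[0,1,0],[s,0,c]]); SEAT_P=np.array([-.115+.08*c,0,.05+.08*s])
def seat_T(x,y,yaw):
    R=Ro.from_euler('z',yaw).as_matrix(); T=np.eye(4); T[:3,:3]=R@SEAT_R; T[:3,3]=[x,y,0]+R@SEAT_P; return T
def proj(n,X):
    p=imaging.camera_params(n); q=(np.atleast_2d(X)@np.array(p['R']).T+p['t'])@np.array(p['mtx']).T; return q[:,:2]/q[:,2:]
def ray(n,uv):
    p=imaging.camera_params(n); R=np.array(p['R']); d=R.T@np.linalg.solve(p['mtx'],[*uv,1]); return -R.T@p['t'],d
def onz(n,uv,z):
    o,d=ray(n,uv); return o+d*(z-o[2])/d[2]
def tool_T():
    o=env.get_obs(); T=np.eye(4); T[:3,:3]=Ro.from_rotvec(o['tcp_rot']).as_matrix(); T[:3,3]=o['tool_pos']; return T
def wcam(T):
    p=imaging.camera_params('wrist'); return T@np.array(p['T_tool_cam']),np.array(p['mtx'])
def wray(T,uv):
    C,K=wcam(T); v=(np.array(uv,float)-K[:2,2])/K[0,0]; r=np.hypot(*v); d=np.array([*(v/r*np.sin(r)),np.cos(r)]); return C[:3,3],C[:3,:3]@d
def wproj(T,X):
    C,K=wcam(T); q=(np.atleast_2d(X)-C[:3,3])@C[:3,:3]; th=np.arctan2(np.hypot(q[:,0],q[:,1]),q[:,2]); return K[:2,2]+K[0,0]*th[:,None]*q[:,:2]/np.hypot(q[:,0],q[:,1])[:,None]
def hit(o,d,S,z):  # ray onto plane z in seat frame -> seat coords
    R,p=S[:3,:3],S[:3,3]; o=R.T@(o-p); d=R.T@d; return o+d*(z-o[2])/d[2]
E
python3 - <<'E'
from h import *
sc=lambda u,v:(200+u/3.279,160+v/3.279); sd=lambda u,v:(215+u/3.333,150+v/3.333)
FL,FR=[-.115,.165,.05],[-.115,-.165,.05]; TR=[.0663,-.165,.135]; BR=[.115,-.165,.135];BL=[.115,.165,.135]
obs=[('scene',sc(18,240),FR),('scene',sc(220,285),BR),('scene',sc(377,48),BL),('scene',sc(182,28),FL),('scene',sc(178,262),TR),
('side',sd(33,145),FL),('side',sd(145,375),FR),('side',sd(392,238),BR)]
for n,uv,P in obs: print(n,np.round(onz(n,uv,P[2]),3))
def res(p):
    R=Ro.from_euler('z',p[2]).as_matrix(); return np.concatenate([proj(n,R@P+[p[0],p[1],0])[0]-uv for n,uv,P in obs])
r=least_squares(res,[.6,.1,0],loss='soft_l1'); print(r.x,np.round(res(r.x),1)); S=seat_T(*r.x)
for nm,uv,n,z in [('lamptop',sd(203,135),'side',.052),('LL',sd(175,92),'side',.044),('LR',sd(237,178),'side',.044),('iso',sd(253,240),'side',.046),('bar lo',sd(115,190),'side',.038),('bar hi',sd(165,148),'side',.038),('bar lo',sc(140,88),'scene',.038),('bar hi',sc(190,90),'scene',.038),('hole',sd(116,133),'side',.01),('LLs',sc(236,72),'scene',.044),('LRs',sc(178,150),'scene',.044)]:
    print(nm,np.round(hit(*ray(n,uv),S,z),3))
print(S.round(3)); np.save('S.npy',S)
E
```

```text
scene [ 0.521 -0.294  0.05 ]
scene [ 0.743 -0.253  0.135]
scene [0.681 0.072 0.135]
scene [0.457 0.029 0.05 ]
scene [ 0.698 -0.258  0.135]
side [0.458 0.021 0.05 ]
side [ 0.514 -0.292  0.05 ]
side [ 0.741 -0.25   0.135]
[ 0.59965398 -0.11066168  0.18706309] [-1.  -0.5  0.5 -0.3  0.6 -0.  -0.1 -0.2 -1.2 -0.1 -0.8 -1.6  1.2  0.3
  0.8  0.2]
lamptop [ 0.072 -0.007  0.052]
LL [0.072 0.067 0.044]
LR [ 0.077 -0.065  0.044]
iso [ 0.059 -0.135  0.046]
bar lo [-0.025  0.007  0.038]
bar hi [0.036 0.018 0.038]
bar lo [-0.025  0.021  0.038]
bar hi [0.039 0.022 0.038]
hole [0.001 0.097 0.01 ]
LLs [0.084 0.046 0.044]
LRs [ 0.084 -0.068  0.044]
[[ 0.89  -0.186 -0.415  0.558]
 [ 0.169  0.983 -0.079 -0.119]
 [ 0.423  0.     0.906  0.084]
 [ 0.     0.     0.     1.   ]]
```

```bash
cat >> h.py <<'E'
def tgt(S,p,yaw):  # TCP at seat point p, tool z into face, tool x at angle yaw (about seat z) from seat x
    R=Ro.from_euler('z',yaw).as_matrix()@np.diag([1,-1,-1.]); T=np.eye(4); T[:3,:3]=S[:3,:3]@R; T[:3,3]=S[:3,:3]@p+S[:3,3]; return T
def inc(G,T=None):
    T=tool_T() if T is None else T; D=np.linalg.inv(T)@G; return np.round(np.r_[D[:3,3],Ro.from_matrix(D[:3,:3]).as_rotvec()],4).tolist()
E
python3 - <<'E'
from h import *
S=np.load('S.npy')
print('can',onz('side',(231,181),0),onz('scene',(285,168),0),'can top',onz('scene',(286,132),.17),onz('side',(230,144),.17))
G=tgt(S,[0,.02,.16],0); print(G.round(3)); 
M=G.copy(); M[:3,3]=[.33,.33,.31]; print(inc(M)); print(inc(G,M))
print('can seat',np.linalg.inv(S)@np.r_[onz('scene',(286,132),.17),1])
E
```

```text
can [4.94459613e-01 1.42406427e-01 1.11022302e-16] [0.50805976 0.13966304 0.        ] can top [0.49961174 0.1458366  0.17      ] [0.49663605 0.1405435  0.17      ]
[[ 0.89   0.186  0.415  0.488]
 [ 0.169 -0.983  0.079 -0.111]
 [ 0.423  0.    -0.906  0.229]
 [ 0.     0.     0.     1.   ]]
[0.1854, 0.1964, -0.1082, 0.1247, 0.425, -0.5545]
[0.0317, 0.4631, 0.1044, -0.0, -0.0, -0.0]
can seat [0.02908499 0.27062884 0.08153819 1.        ]
```

jog_arm --increments '[[[100,0.185,0.196,-0.108,0.125,0.425,-0.555],[100,0.185,0.196,-0.108,0.125,0.425,-0.555],[100,0.185,0.196,-0.108,0.125,0.425,-0.555],[100,0.185,0.196,-0.108,0.125,0.425,-0.555],[100,0.185,0.196,-0.108,0.125,0.425,-0.555]]]'

```text
t: 0.65
tool_pos: [0.316, 0.3636, 0.2952]
tcp_rot: [-3.012, -0.292, -0.674]
contact_force: [0.5, -0.2, 0.8]
opening: 0.0867
```

Run:
```python
from h import *
S=np.load('S.npy'); print(env.get_obs()['qpos'].round(2)); H=tgt(S,[0,.02,.25],0); print(inc(H)); print(inc(tgt(S,[0,.02,.16],0)))
```

```text
[ 1.46 -0.09 -0.59  0.5  -1.    0.05]
[0.0418, 0.499, 0.0035, -0.0017, -0.0037, 0.006]
[0.0415, 0.4991, 0.0935, -0.0017, -0.0037, 0.006]
```

jog_arm --increments '[[[100,0.042,0.499,0.0035,0,0,0],[100,0.042,0.499,0.0035,0,0,0],[100,0.042,0.499,0.0035,0,0,0],[100,0.042,0.499,0.0035,0,0,0],[100,0.042,0.499,0.0035,0,0,0]]]'

```text
t: 1.15
tool_pos: [0.3812, 0.1226, 0.3022]
tcp_rot: [-3.011, -0.286, -0.67]
contact_force: [1.3, -0.5, 1.3]
opening: 0.0871
```

Run:
```python
from h import *
S=np.load('S.npy'); print(env.get_obs()['qpos'].round(2));print(inc(tgt(S,[0,.02,.16],0)))
```

```text
[ 0.97 -0.36 -0.72  0.38 -0.93  0.6 ]
[0.0238, 0.2501, 0.0915, -0.0034, -0.0019, 0.0015]
```

jog_arm --increments '[[[24,0.024,0.25,0.0915,-0.0034,-0.002,0],[24,0.024,0.25,0.0915,-0.0034,-0.002,0],[24,0.024,0.25,0.0915,-0.0034,-0.002,0],[24,0.024,0.25,0.0915,-0.0034,-0.002,0],[24,0.024,0.25,0.0915,-0.0034,-0.002,0]]]'

```text
t: 1.65
tool_pos: [0.48, -0.0941, 0.2345]
tcp_rot: [-3.017, -0.281, -0.67]
contact_force: [0.8, 0.6, -0.1]
opening: 0.0543
```

jog_arm --increments '[[[24,0,0,0,0,0,0],[24,0,0,0,0,0,0],[24,0,0,0,0,0,0],[24,0,0,0,0,0,0],[24,0,0,0,0,0,0]]]'

```text
t: 2.15
tool_pos: [0.4797, -0.0899, 0.2352]
tcp_rot: [-3.015, -0.288, -0.669]
contact_force: [0.0, 0.5, -0.4]
opening: 0.0226
```

Run:
```python
from h import *
S=np.load('S.npy'); o=env.get_obs(); print(o['qpos'].round(2),o['dq'].round(3)); T=tool_T(); np.save('T1.npy',T); print(inc(tgt(S,[0,.02,.16],0)))
im=imaging.camera('wrist'); cv2.imwrite('pics/w1raw.png',im[:,:,::-1]); cv2.imwrite('pics/w1.png',cv2.resize(im[:,:,::-1],(768,576),interpolation=cv2.INTER_CUBIC))
print((wproj(T,(np.array([[-.08,.165,0],[-.08,-.165,0],[.07,0,.052],[.07,.06,.044],[.07,-.06,.044],[0,.0,0]])@S[:3,:3].T+S[:3,3]))*1.5)
```

```text
File "<stdin>", line 4
    print((wproj(T,(np.array([[-.08,.165,0],[-.08,-.165,0],[.07,0,.052],[.07,.06,.044],[.07,-.06,.044],[0,.0,0]])@S[:3,:3].T+S[:3,3]))*1.5)
         ^
SyntaxError: '(' was never closed
```

Run:
```python
from h import *
S=np.load('S.npy'); o=env.get_obs(); print(o['qpos'].round(2),o['dq'].round(3)); T=tool_T(); np.save('T1.npy',T); print(inc(tgt(S,[0,.02,.16],0)))
im=imaging.camera('wrist'); cv2.imwrite('pics/w1raw.png',im[:,:,::-1]); cv2.imwrite('pics/w1.png',cv2.resize(im[:,:,::-1],(768,576),interpolation=cv2.INTER_CUBIC))
P=np.array([[-.08,.165,0],[-.08,-.165,0],[.07,0,.052],[.07,.06,.044],[.07,-.06,.044],[0,.0,0]])
print((wproj(T,P@S[:3,:3].T+S[:3,3])*1.5).round(0).tolist())
```

```text
[ 0.13 -0.09 -0.55 -0.04 -0.68  1.65] [-0.005  0.003  0.004 -0.001  0.001  0.001]
[0.0007, 0.0228, 0.0075, 0.0001, -0.0003, 0.0034]
[[247.0, 336.0], [605.0, 334.0], [450.0, 163.0], [360.0, 162.0], [532.0, 167.0], [438.0, 248.0]]
```

View pics/w1.png

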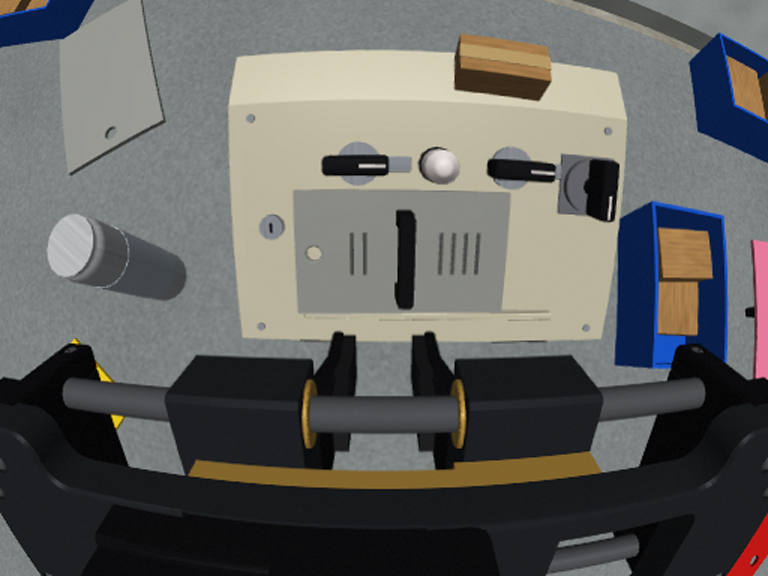

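The wrist view is clear. Left and right bosses are at about (360,164) and (512,167), the lamp top at (440,163), and the hole at (314,254). The cover corners are (294,191), (510,192), (297,312) and (502,311), and the screws are (250,118), (608,131), (261,326) and (586,328). The cover is left of its home position, so I'll refine the seat pose.

Run:
```python
from h import *
T=np.load('T1.npy'); S0=np.load('S.npy')
scr=[((250,118),1,1),((608,131),1,-1),((261,326),0,1),((586,328),0,-1)]
fx=[((242,338),[-.08,.165,0]),((604,338),[-.08,-.165,0]),((360,164),[.07,.06,.006]),((512,167),[.07,-.06,.006])]
def res(q):
    S=seat_T(*q[:3]); P=[p for _,p in fx]+[[q[4] if h else q[3],k*q[5],0] for _,h,k in scr]
    uv=np.array([u for u,_ in fx]+[u for u,*_ in scr])/1.5
    return ((wproj(T,np.array(P)@S[:3,:3].T+S[:3,3])-uv)).ravel()
r=least_squares(res,[.6,-.11,.187,-.07,.11,.145],loss='soft_l1'); print(r.x.round(4),(res(r.x)*1.5).round(1))
S=seat_T(*r.x[:3]); np.save('S1.npy',S)
w=lambda u,z,S=S:hit(*wray(T,np.array(u)/1.5),S,z).round(4)
for n,u,z in [('lamp top',(440,160),.052),('LL top',(355,160),.044),('LR top',(523,165),.044),('hole',(314,254),.010),('c UL',(294,191),.012),('UR',(510,192),.005),('LL',(297,312),.012),('LR',(502,311),.005),('bar hi',(405,212),.041),('bar lo',(405,305),.041)]: print(n,w(u,z))
for y in (0.02,): print(inc(tgt(S,[-.005,.028,.05],0)))
```

```text
[ 0.5961 -0.108   0.1805 -0.0685  0.1077  0.1462] [ 0.5 -0.3 -2.4  0.4 -1.7 -0.9  0.7  0.7  0.3  0.3  0.3 -0.3  0.3  0.5
  0.4 -0.5]
lamp top [0.0748 0.0035 0.052 ]
LL top [0.0737 0.0601 0.044 ]
LR top [ 0.0739 -0.0564  0.044 ]
hole [-0.0008  0.095   0.01  ]
c UL [0.0494 0.109  0.012 ]
UR [ 0.0505 -0.0591  0.005 ]
LL [-0.0493  0.1107  0.012 ]
LR [-0.0497 -0.0605  0.005 ]
bar hi [0.0377 0.0255 0.041 ]
bar lo [-0.0311  0.024   0.041 ]
[-0.0067, 0.0108, 0.1162, -0.0025, -0.0002, 0.009]
```

jog_arm --increments '[[[32,-0.0067,0.0138,0.05,-0.0025,0,0.009],[32,-0.0067,0.0138,0.09,-0.0025,0,0.009],[32,-0.0067,0.0138,0.114,-0.0025,0,0.009],[32,-0.0067,0.0138,0.114,-0.0025,0,0.009],[32,-0.0067,0.0138,0.114,-0.0025,0,0.009]]]'

```text
t: 2.7
tool_pos: [0.5239, -0.0969, 0.1289]
tcp_rot: [-3.018, -0.271, -0.668]
contact_force: [0.1, -0.3, 0.2]
opening: 0.028
```

```bash
cat >> h.py <<'E'
def st(S):
    T=tool_T(); p=np.linalg.inv(S)@T; o=env.get_obs(); print('seat TCP',p[:3,3].round(4),'yaw',np.arctan2(p[1,0],p[0,0]).round(3),'F seat',(S[:3,:3].T@o['contact_force']).round(1),'tq',(T[:3,:3].T@o['wrist_torque']).round(2),'open',round(o['opening'],4),'q',o['qpos'].round(2)); return T
E
python3 - <<'E'
from h import *
S=np.load('S1.npy'); T=st(S); im=imaging.camera('wrist'); cv2.imwrite('pics/w2.png',cv2.resize(im[100:320,130:400,::-1],(783,638))[:600]);print(inc(tgt(S,[-.007,.025,.016],0)))
E
```

```text
seat TCP [-0.005   0.0239  0.0521] yaw -0.001 F seat [ 0.1 -0.3  0.1] tq [-0.09 -0.83 -0.02] open 0.028 q [ 0.1   0.13 -0.61 -0.09 -0.4   1.72]
[-0.0027, -0.0014, 0.0368, 0.0012, -0.0011, -0.0015]
```

View pics/w2.png

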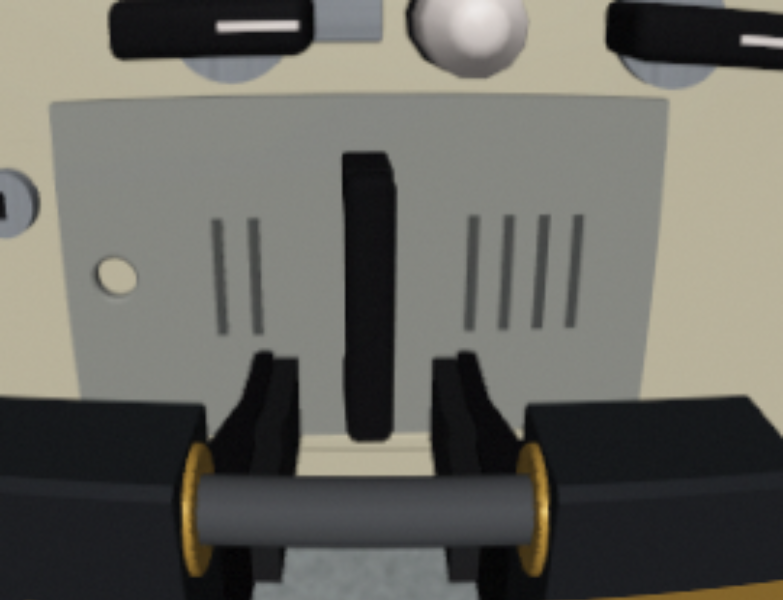

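The fingertips straddle the bar evenly: the bar is at column 369 and the fingers are at about 285 and 447. Going down.

jog_arm --increments '[[[32,-0.003,-0.0014,0.012,0,0,0],[32,-0.003,-0.0014,0.024,0,0,0],[32,-0.003,-0.0014,0.036,0,0,0],[20,-0.003,-0.0014,0.036,0,0,0],[20,-0.003,-0.0014,0.036,0,0,0]]]' --grip_force 5

```text
t: 3.25
tool_pos: [0.5358, -0.0941, 0.0945]
tcp_rot: [-3.019, -0.268, -0.667]
contact_force: [0.4, 0.4, -0.5]
opening: 0.0201
```

Run:
```python
from h import *
S=np.load('S1.npy'); T=st(S); print(inc(tgt(S,[-.008,.0,.016],0)))
```

```text
seat TCP [-0.0085  0.0245  0.0157] yaw -0.003 F seat [ 0.3  0.3 -0.6] tq [-0.08 -0.86 -0.  ] open 0.0201 q [ 0.1   0.2  -0.63 -0.1  -0.31  1.74]
[0.0006, 0.0245, -0.0002, 0.0014, 0.0013, -0.0031]
```

jog_arm --increments '[[[20,0,0.004,0,0,0,0],[20,0,0.008,0,0,0,0],[20,0,0.012,0,0,0,0],[20,0,0.015,0,0,0,0],[20,0,0.018,0,0,0,0]]]'

```text
t: 3.75
tool_pos: [0.5391, -0.1121, 0.0946]
tcp_rot: [-3.019, -0.267, -0.668]
contact_force: [0.1, 2.3, -0.1]
opening: 0.0175
```

jog_arm --increments '[[[20,0,0.002,0,0,0,0],[20,0,0.004,0,0,0,0],[20,0,0.006,0,0,0,0],[20,0,0.008,0,0,0,0],[20,0,0.0085,0,0,0,0]]]'

```text
t: 4.25
tool_pos: [0.5403, -0.1204, 0.0944]
tcp_rot: [-3.019, -0.268, -0.667]
contact_force: [-0.5, 1.7, 1.0]
opening: 0.0174
```

Run:
```python
from h import *
S=np.load('S1.npy'); T=st(S); np.save('T3.npy',T); im=imaging.camera('wrist'); cv2.imwrite('pics/w3raw.png',im[:,:,::-1]);cv2.imwrite('pics/w3.png',cv2.resize(im[60:260,130:400,::-1],(783,580),interpolation=cv2.INTER_CUBIC))
```

```text
seat TCP [-0.0088 -0.0022  0.0158] yaw -0.003 F seat [0.3 1.7 1. ] tq [ 0.55 -0.75 -0.  ] open 0.0174 q [ 0.03  0.22 -0.57 -0.18 -0.35  1.87]
```

View pics/w3.png

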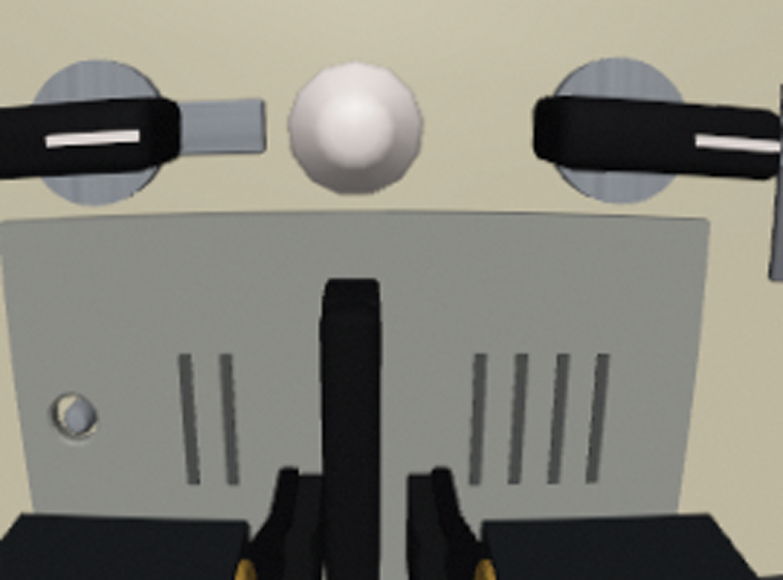

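The pin now shows inside the hole, at (78,415) in a hole centred at (74,417). I'll nudge a little further, then back off so that no friction holds the cover up.

jog_arm --increments '[[[20,0,0.001,0,0,0,0],[20,0,0.001,0,0,0,0],[20,0,-0.002,0,0,0,0],[32,0,-0.002,0,0,0,0],[32,0,-0.002,0,0,0,0]]]'

```text
t: 4.8
tool_pos: [0.5399, -0.1182, 0.0945]
tcp_rot: [-3.019, -0.268, -0.668]
contact_force: [0.6, -0.3, 0.9]
opening: 0.025
```

Run:
```python
from h import *
S=np.load('S1.npy'); T=st(S); np.save('T4.npy',T); im=imaging.camera('wrist'); cv2.imwrite('pics/w4raw.png',im[:,:,::-1])
a=cv2.imread('pics/w3raw.png')[180:220,130:200]; b=im[180:220,130:200,::-1]; s=imaging.camera('side')[150:270,215:335,::-1]
f=lambda i:cv2.resize(i,(390,223),interpolation=cv2.INTER_CUBIC)
cv2.imwrite('pics/c4.png',np.vstack([np.hstack([f(a),f(b)]),cv2.resize(s,(780,780),interpolation=cv2.INTER_CUBIC)[150:520]]))
```

```text
seat TCP [-0.0088  0.      0.0159] yaw -0.003 F seat [ 0.9 -0.4  0.6] tq [-0.1  -0.86 -0.02] open 0.025 q [ 0.04  0.22 -0.58 -0.17 -0.35  1.86]
```

View pics/c4.png

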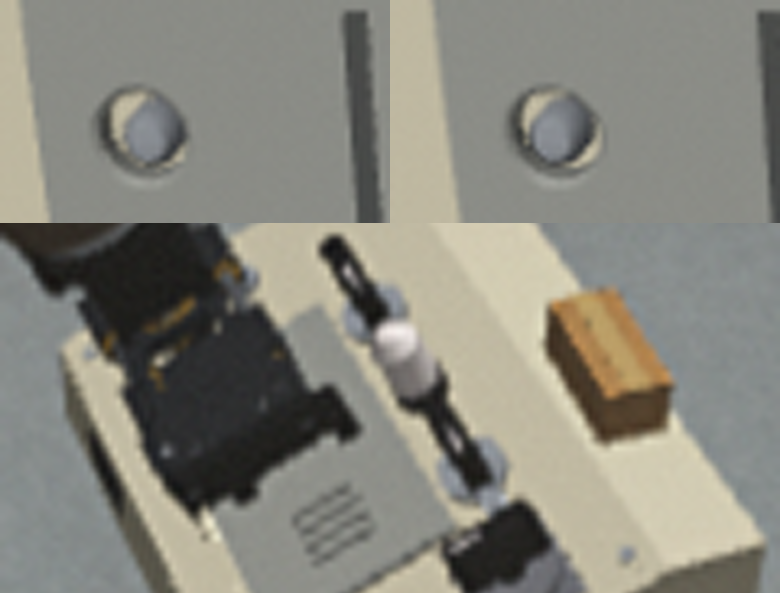

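Run:
```python
from h import *
S=np.load('S1.npy')
for n,Tn in (('w3raw','T3'),('w4raw','T4')):
    T=np.load(Tn+'.npy'); im=cv2.imread(f'pics/{n}.png').astype(float); C=im[:,:,2]-im[:,:,0]  # cream is warm
    print(n)
    for v in (150,165,185):
        g=cv2.GaussianBlur(C,(3,3),0)[v]; m=g[200:230].mean(); cr=np.median(g[100:120]); th=(m+g[120] )/2
        L=[u for u in range(100,160) if (g[u]-th)*(g[u+1]-th)<0][-1:]; R=[u for u in range(340,395) if (g[u]-th)*(g[u+1]-th)<0][:1]
        sub=lambda u:u+(g[u]-th)/(g[u]-g[u+1])
        if L and R:
            for zl in (.005,.0115): print(v,sub(L[0]),sub(R[0]),zl,hit(*wray(T,(sub(L[0]),v)),S,zl).round(4),hit(*wray(T,(sub(R[0]),v)),S,.005).round(4))
```

```text
w3raw
150 129.90797101449274 373.4062757201646 0.005 [0.0406 0.0865 0.005 ] [ 0.0398 -0.0828  0.005 ]
150 129.90797101449274 373.4062757201646 0.0115 [0.0418 0.0835 0.0115] [ 0.0398 -0.0828  0.005 ]
165 131.4531825795645 371.8884199134199 0.005 [0.0298 0.0864 0.005 ] [ 0.0291 -0.0827  0.005 ]
165 131.4531825795645 371.8884199134199 0.0115 [0.0313 0.0835 0.0115] [ 0.0291 -0.0827  0.005 ]
185 133.61252465483236 369.92225672877845 0.005 [0.0151 0.0865 0.005 ] [ 0.0144 -0.0827  0.005 ]
185 133.61252465483236 369.92225672877845 0.0115 [0.0171 0.0836 0.0115] [ 0.0144 -0.0827  0.005 ]
w4raw
150 133.9261316872428 377.52338568935426 0.005 [0.0405 0.0856 0.005 ] [ 0.04   -0.0838  0.005 ]
150 133.9261316872428 377.52338568935426 0.0115 [0.0417 0.0827 0.0115] [ 0.04   -0.0838  0.005 ]
165 135.3190909090909 376.0409677419355 0.005 [0.0298 0.0856 0.005 ] [ 0.0293 -0.0837  0.005 ]
165 135.3190909090909 376.0409677419355 0.0115 [0.0313 0.0828 0.0115] [ 0.0293 -0.0837  0.005 ]
185 137.6347046413502 373.76937751004016 0.005 [0.0151 0.0855 0.005 ] [ 0.0145 -0.0836  0.005 ]
185 137.6347046413502 373.76937751004016 0.0115 [0.0171 0.0827 0.0115] [ 0.0145 -0.0836  0.005 ]
```

The cover's measured width fits the flush case: 169.3 mm for a true 170, against 166.5 mm if the left side were still propped. It is centred within 1 mm, so it is seated. Now up and over to the left latch.

jog_arm --increments '[[[32,0,0,-0.03,0,0,0],[32,0,0,-0.065,0,0,0],[32,0,0,-0.085,0,0,0.15],[40,0.04,-0.03,-0.085,0,0,0.3],[45,0.079,-0.06,-0.085,0,0,0.45]]]'

```text
t: 5.4
tool_pos: [0.5505, -0.0712, 0.1982]
tcp_rot: [-2.941, 0.303, -0.631]
contact_force: [1.1, -0.7, -0.2]
opening: 0.0357
```

Run:
```python
from h import *
S=np.load('S1.npy'); T=st(S); print(inc(tgt(S,[.07,.06,.1],-np.pi/2)))
```

```text
seat TCP [0.0522 0.0444 0.1019] yaw -0.385 F seat [ 0.8 -0.9 -0.6] tq [-0.43 -0.72  0.02] open 0.0357 q [ 0.16  0.07 -0.5  -0.01 -0.56  1.22]
[0.0106, -0.0212, 0.0019, 0.001, -0.0021, 1.1853]
```

jog_arm --increments '[[[45,0.0106,-0.0212,0.002,0,0,0.15],[45,0.0106,-0.0212,0.002,0,0,0.3],[45,0.0106,-0.0212,0.002,0,0,0.45],[45,0.0106,-0.0212,0.002,0,0,0.6],[45,0.0106,-0.0212,0.002,0,0,0.75]]]'

```text
t: 5.9
tool_pos: [0.5641, -0.0523, 0.2021]
tcp_rot: [-2.518, 1.302, -0.496]
contact_force: [-0.5, 0.5, -0.1]
opening: 0.0394
```

Run:
```python
from h import *
S=np.load('S1.npy'); T=st(S); print(inc(tgt(S,[.07,.06,.07],-np.pi/2)))
```

```text
seat TCP [0.069  0.0605 0.0984] yaw -1.135 F seat [-0.4  0.6  0.1] tq [-0.81 -0.35  0.03] open 0.0394 q [ 0.2   0.09 -0.48  0.02 -0.57  0.41]
[0.0009, -0.0007, 0.0284, 0.0021, -0.0005, 0.4362]
```

jog_arm --increments '[[[45,0.0009,-0.0007,0.0284,0,0,0.15],[45,0.0009,-0.0007,0.0284,0,0,0.3],[45,0.0009,-0.0007,0.0284,0.002,0,0.436],[45,0.0009,-0.0007,0.0284,0.002,0,0.436],[45,0.0009,-0.0007,0.0284,0.002,0,0.436]]]'

```text
t: 6.4
tool_pos: [0.577, -0.0506, 0.177]
tcp_rot: [-2.143, 1.771, -0.398]
contact_force: [0.4, -1.1, 0.4]
opening: 0.039
```

Run:
```python
from h import *
S=np.load('S1.npy'); T=st(S); im=imaging.camera('wrist'); cv2.imwrite('pics/w5.png',cv2.resize(im[:,:,::-1],(768,576),interpolation=cv2.INTER_CUBIC)); print(inc(tgt(S,[.07,.06,.012],-np.pi/2)))
P=np.array([[.07,.06,.044],[.07,.06-.023,.044],[.07,.06+.023,.044],[.07,.02,.012],[.07,0,.052]])
print((wproj(T,P@S[:3,:3].T+S[:3,3])*1.5).round(0).tolist())
```

```text
seat TCP [0.0702 0.0598 0.0701] yaw -1.562 F seat [ 0.4 -1.2  0.3] tq [-0.85 -0.05  0.06] open 0.039 q [ 0.2   0.14 -0.5   0.02 -0.5  -0.02]
[-0.0002, 0.0002, 0.0582, -0.0005, -0.0006, 0.0087]
[[383.0, 312.0], [383.0, 268.0], [382.0, 353.0], [383.0, 222.0], [384.0, 194.0]]
```

View pics/w5.png

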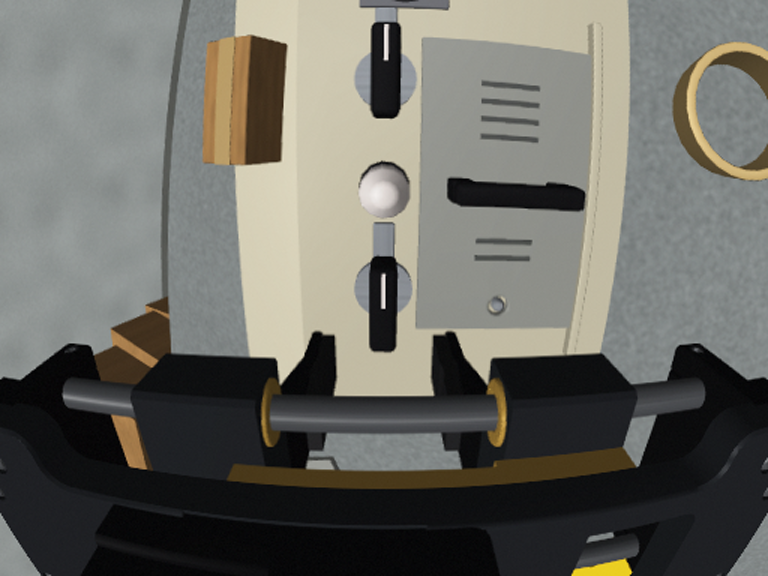

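The left bar is centred under the tool at column 383, rows 257 to 351. The cover's hole shows the pin at (497,305). Descending.

jog_arm --increments '[[[45,0.001,0,0.015,0,0,0.008],[45,0.001,0,0.03,0,0,0.008],[45,0.001,0,0.045,0,0,0.008],[45,0.001,0,0.055,0,0,0.008],[10,0.001,0,0.055,0,0,0.008]]]' --grip_force 35

```text
t: 6.95
tool_pos: [0.5996, -0.0475, 0.1256]
tcp_rot: [-2.136, 1.783, -0.393]
contact_force: [-0.2, 0.0, 0.2]
opening: 0.036
```

jog_arm --increments '[[[10,0,0,0,0,0,0],[10,0,0,0,0,0,0],[10,0,0,0,0,0,0],[10,0,0,0,0,0,0],[10,0,0,0,0,0,0]]]'

```text
t: 7.45
tool_pos: [0.6004, -0.0474, 0.128]
tcp_rot: [-2.132, 1.781, -0.397]
contact_force: [-2.2, 0.4, 3.5]
opening: 0.0136
```

Run:
```python
from h import *
S=np.load('S1.npy'); T=st(S)
```

```text
seat TCP [0.0708 0.0588 0.0157] yaw -1.572 F seat [-0.5  0.8  4. ] tq [-0.88 -0.17  0.01] open 0.0136 q [ 0.19  0.24 -0.52  0.02 -0.38 -0.03]
```

jog_arm --increments '[[[10,0,0,0,0,0,0.12],[10,0,0,0,0,0,0.24],[10,0,0,0,0,0,0.36],[10,0,0,0,0,0,0.48],[10,0,0,0,0,0,0.6]]]'

```text
t: 7.95
tool_pos: [0.6002, -0.0474, 0.1279]
tcp_rot: [-1.479, 2.293, -0.233]
contact_force: [-2.7, 1.3, 3.2]
opening: 0.0134
```

Run:
```python
from h import *
S=np.load('S1.npy'); T=st(S)
```

```text
seat TCP [0.0706 0.0589 0.0157] yaw -2.176 F seat [-0.8  1.8  4. ] tq [-1.02  0.27 -0.09] open 0.0134 q [ 0.19  0.23 -0.52  0.02 -0.38 -0.63]
```

jog_arm --increments '[[[10,0,0,0,0,0,0.12],[10,0,0,0,0,0,0.24],[10,0,0,0,0,0,0.36],[10,0,0,0,0,0,0.48],[10,0,0,0,0,0,0.6]]]'

```text
t: 8.45
tool_pos: [0.6, -0.0472, 0.1278]
tcp_rot: [-0.727, 2.606, -0.055]
contact_force: [-3.2, 2.5, 4.6]
opening: 0.014
```

jog_arm --increments '[[[10,0,0,0,0,0,0.12],[10,0,0,0,0,0,0.24],[10,0,0,0,0,0,0.36],[10,0,0,0,0,0,0.37],[10,0,0,0,0,0,0.37]]]'

```text
t: 8.95
tool_pos: [0.5999, -0.0471, 0.1277]
tcp_rot: [-0.246, 2.695, 0.053]
contact_force: [-4.3, 3.8, 5.6]
opening: 0.0137
```

Run:
```python
from h import *
S=np.load('S1.npy'); T=st(S)
```

```text
seat TCP [0.0703 0.0592 0.0157] yaw -3.14 F seat [-0.8  4.5  6.6] tq [-1.18  1.15  0.06] open 0.0137 q [ 0.19  0.23 -0.52  0.02 -0.38 -1.6 ]
```

jog_arm --increments '[[[10,0,0,0,0,0,0.02],[33,0,0,0,0,0,0],[33,0,0,0,0,0,0],[33,0,0,0,0,0,0],[33,0,0,-0.005,0,0,0]]]'

```text
t: 9.45
tool_pos: [0.5975, -0.0481, 0.1308]
tcp_rot: [-0.243, 2.697, 0.053]
contact_force: [-1.1, -0.1, 1.4]
opening: 0.0281
```

jog_arm --increments '[[[33,0,0,-0.02,0,0,0],[33,0,0,-0.05,0,0,0],[33,0,0,-0.08,0,0,0],[33,0,0,-0.08,0,0,0],[33,0,0,-0.08,0,0,0]]]'

```text
t: 9.95
tool_pos: [0.5646, -0.0539, 0.205]
tcp_rot: [-0.242, 2.694, 0.054]
contact_force: [0.4, 0.1, -1.1]
opening: 0.0288
```

Run:
```python
from h import *
S=np.load('S1.npy'); T=st(S); G=tgt(S,[.07,-.061,.1],-np.pi/2); print(inc(G))
np.save('T6.npy',T);im=imaging.camera('wrist'); cv2.imwrite('pics/w6.png',cv2.resize(im[:,:,::-1],(768,576),interpolation=cv2.INTER_CUBIC))
```

```text
seat TCP [0.0704 0.0588 0.1009] yaw 3.14 F seat [-0.1  0.  -1.1] tq [-0.05  0.72  0.02] open 0.0288 q [ 0.19  0.08 -0.48  0.01 -0.57 -1.59]
[0.0003, -0.1198, 0.0009, -0.002, 0.0012, -1.572]
```

View pics/w6.png

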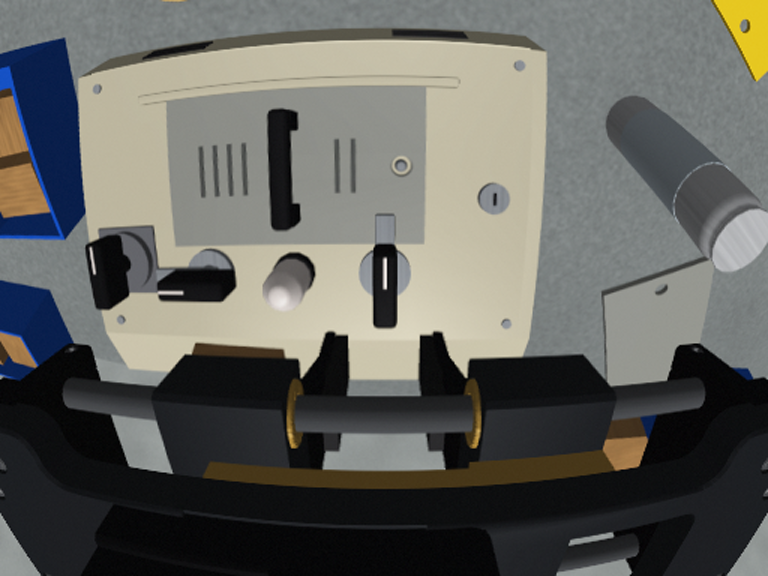

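The left latch is closed: its bar is vertical at (385,285), with the tongue over the cover at (385,228). Now to the right latch.

jog_arm --increments '[[[45,0,-0.03,0.001,0,0,-0.14],[45,0,-0.06,0.001,0,0,-0.28],[45,0,-0.09,0.001,0,0,-0.42],[45,0,-0.12,0.001,0,0,-0.56],[45,0,-0.12,0.001,0,0,-0.7]]]'

```text
t: 10.5
tool_pos: [0.5869, -0.1745, 0.2011]
tcp_rot: [-1.091, 2.488, -0.14]
contact_force: [-0.5, 0.9, -1.0]
opening: 0.0391
```

Run:
```python
from h import *
S=np.load('S1.npy'); T=st(S); print(inc(tgt(S,[.07,-.061,.085],-np.pi/2)))
```

```text
seat TCP [ 0.069  -0.0638  0.0973] yaw -2.495 F seat [-0.7  1.  -0.8] tq [-0.55  0.55  0.01] open 0.0391 q [-0.09  0.19 -0.29 -0.18 -0.68 -0.54]
[-0.0025, 0.0016, 0.0122, 0.0018, -0.0025, -0.9245]
```

jog_arm --increments '[[[45,-0.0025,0.0016,0.002,0,0,-0.14],[45,-0.0025,0.0016,0.004,0,0,-0.28],[45,-0.0025,0.0016,0.006,0,0,-0.42],[45,-0.0025,0.0016,0.008,0,0,-0.56],[45,-0.0025,0.0016,0.0122,0.0018,-0.0025,-0.7]]]'

```text
t: 11.0
tool_pos: [0.5917, -0.168, 0.1906]
tcp_rot: [-1.909, 1.989, -0.336]
contact_force: [0.0, 0.6, -0.2]
opening: 0.0389
```

Run:
```python
from h import *
S=np.load('S1.npy'); T=st(S); print(inc(tgt(S,[.07,-.061,.07],-np.pi/2)))
```

```text
seat TCP [ 0.0699 -0.0583  0.0852] yaw -1.793 F seat [ 0.1  0.6 -0.2] tq [-0.8   0.06  0.05] open 0.0389 q [-0.08  0.2  -0.3  -0.18 -0.66  0.16]
[0.0027, -0.0007, 0.0152, 0.0, 0.0011, -0.2219]
```

jog_arm --increments '[[[45,0.0027,-0.0007,0.015,0,0,-0.12],[45,0.0027,-0.0007,0.015,0,0.001,-0.222],[45,0.0027,-0.0007,0.015,0,0.001,-0.222],[45,0.0027,-0.0007,0.015,0,0.001,-0.222],[45,0.0027,-0.0007,0.015,0,0.001,-0.222]]]'

```text
t: 11.5
tool_pos: [0.5988, -0.1696, 0.1787]
tcp_rot: [-2.127, 1.786, -0.395]
contact_force: [0.3, -0.2, -1.1]
opening: 0.0392
```

Run:
```python
from h import *
S=np.load('S1.npy'); T=st(S); im=imaging.camera('wrist'); cv2.imwrite('pics/w7.png',cv2.resize(im[:,:,::-1],(768,576),interpolation=cv2.INTER_CUBIC)); print(inc(tgt(S,[.07,-.061,.0155],-np.pi/2)))
P=np.array([[.07,-.06,.044],[.07,-.06-.023,.044],[.07,-.06+.023,.044],[.07,0,.052]])
print((wproj(T,P@S[:3,:3].T+S[:3,3])*1.5).round(0).tolist())
```

```text
seat TCP [ 0.071  -0.0611  0.0716] yaw -1.578 F seat [-0.2 -0.2 -1.1] tq [-0.85 -0.08  0.04] open 0.0392 q [-0.08  0.22 -0.3  -0.19 -0.63  0.38]
[-0.0002, 0.0012, 0.0563, -0.0026, -0.0005, -0.0064]
[[384.0, 313.0], [384.0, 269.0], [385.0, 354.0], [385.0, 420.0]]
```

View pics/w7.png

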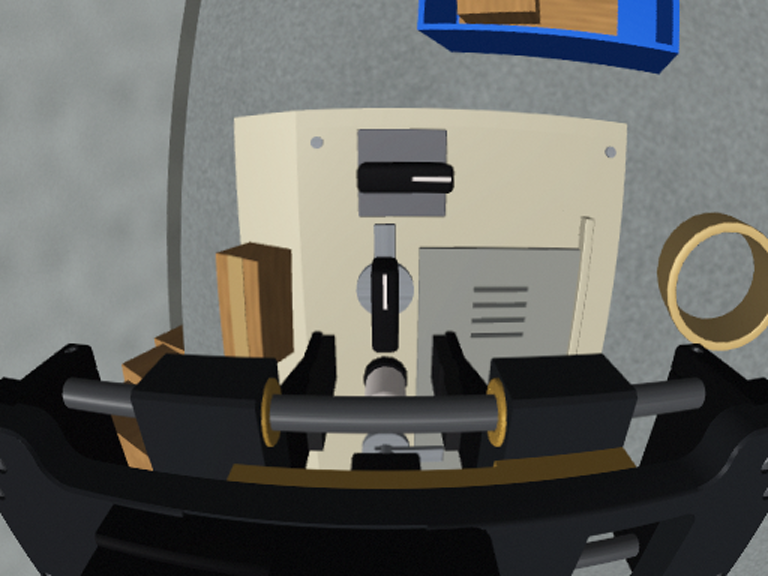

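The right bar is centred the same way (column 385, rows 257 to 351). The carton and isolator are clear.

jog_arm --increments '[[[45,0,0.001,0.015,-0.0026,0,-0.006],[45,0,0.001,0.03,-0.0026,0,-0.006],[45,0,0.001,0.045,-0.0026,0,-0.006],[45,0,0.001,0.056,-0.0026,0,-0.006],[10,0,0.001,0.056,-0.0026,0,-0.006]]]' --grip_force 35

```text
t: 12.05
tool_pos: [0.6208, -0.1651, 0.1248]
tcp_rot: [-2.138, 1.782, -0.39]
contact_force: [0.1, 0.2, -0.5]
opening: 0.0365
```

jog_arm --increments '[[[10,0,0,0,0,0,0],[10,0,0,0,0,0,0],[10,0,0,0,0,0,0],[10,0,0,0,0,0,0],[10,0,0,0,0,0,0]]]'

```text
t: 12.55
tool_pos: [0.6214, -0.1656, 0.1287]
tcp_rot: [-2.135, 1.779, -0.397]
contact_force: [-0.9, 0.4, 2.4]
opening: 0.0134
```

jog_arm --increments '[[[10,0,0,0,0,0,0.12],[10,0,0,0,0,0,0.24],[10,0,0,0,0,0,0.36],[10,0,0,0,0,0,0.48],[10,0,0,0,0,0,0.6]]]'

```text
t: 13.05
tool_pos: [0.6212, -0.1656, 0.1286]
tcp_rot: [-1.482, 2.292, -0.233]
contact_force: [-1.8, 0.1, 2.8]
opening: 0.0134
```

Run:
```python
from h import *
S=np.load('S1.npy'); T=st(S)
```

```text
seat TCP [ 0.0704 -0.0612  0.0166] yaw -2.174 F seat [-0.4  0.5  3.3] tq [-1.    0.42 -0.08] open 0.0134 q [-0.07  0.31 -0.31 -0.21 -0.53 -0.2 ]
```

jog_arm --increments '[[[10,0,0,0,0,0,0.12],[10,0,0,0,0,0,0.24],[10,0,0,0,0,0,0.36],[10,0,0,0,0,0,0.48],[10,0,0,0,0,0,0.6]]]'

```text
t: 13.55
tool_pos: [0.6209, -0.1653, 0.1284]
tcp_rot: [-0.73, 2.606, -0.056]
contact_force: [-2.5, 1.7, 2.7]
opening: 0.0132
```

jog_arm --increments '[[[10,0,0,0,0,0,0.12],[10,0,0,0,0,0,0.24],[10,0,0,0,0,0,0.36],[10,0,0,0,0,0,0.37],[10,0,0,0,0,0,0.37]]]'

```text
t: 14.05
tool_pos: [0.6208, -0.1652, 0.1284]
tcp_rot: [-0.249, 2.695, 0.053]
contact_force: [-4.8, 3.1, 6.2]
opening: 0.0138
```

Run:
```python
from h import *
S=np.load('S1.npy'); T=st(S)
```

```text
seat TCP [ 0.0701 -0.0608  0.0165] yaw -3.138 F seat [-1.1  3.9  7.4] tq [-0.94  1.28  0.08] open 0.0138 q [-0.07  0.31 -0.31 -0.21 -0.53 -1.16]
```

jog_arm --increments '[[[10,0,0,0,0,0,0.02],[33,0,0,0,0,0,0],[33,0,0,0,0,0,0],[33,0,0,0,0,0,0],[33,0,0,-0.005,0,0,0]]]'

```text
t: 14.55
tool_pos: [0.6191, -0.166, 0.1316]
tcp_rot: [-0.246, 2.696, 0.053]
contact_force: [0.1, -0.3, -0.1]
opening: 0.028
```

jog_arm --increments '[[[33,0,0,-0.02,0,0,0],[33,0,0,-0.05,0,0,0],[33,0,0,-0.09,0,0,0],[33,-0.02,0,-0.13,0,0,0],[33,-0.02,0,-0.13,0,0,0]]]'

```text
t: 15.05
tool_pos: [0.5865, -0.1739, 0.268]
tcp_rot: [-0.248, 2.68, 0.045]
contact_force: [-0.2, 0.9, 0.0]
opening: 0.0286
```

Run:
```python
from h import *
S=np.load('S1.npy'); T=st(S); np.save('T8.npy',T)
im=imaging.camera('wrist'); cv2.imwrite('pics/w8raw.png',im[:,:,::-1]); cv2.imwrite('pics/w8.png',cv2.resize(im[:,:,::-1],(768,576),interpolation=cv2.INTER_CUBIC))
```

```text
seat TCP [ 0.097  -0.0631  0.158 ] yaw -3.136 F seat [-0.  1.  0.] tq [-0.02  0.72  0.06] open 0.0286 q [-0.09  0.12 -0.21 -0.15 -0.81 -1.22]
```

View pics/w8.png

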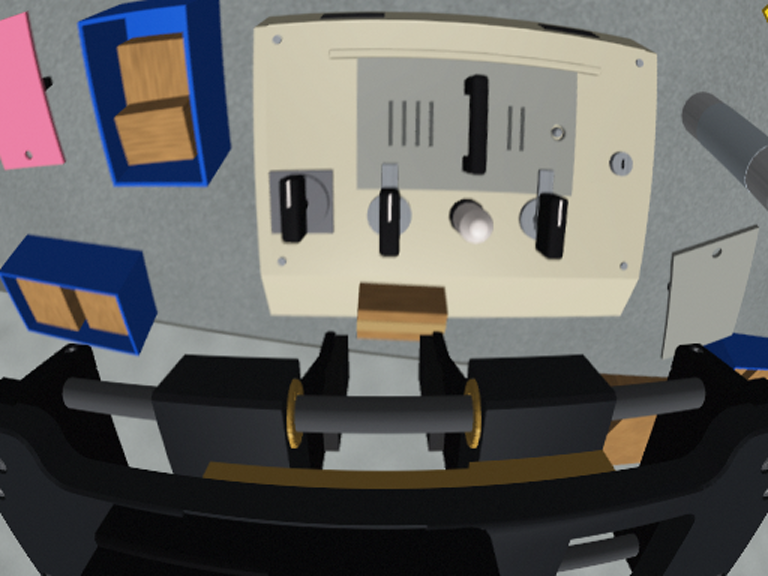

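Both latch bars stand along the slope with their tongues over the cover, at (390,178) and (545,180). The pin is in the hole, and the lamp, isolator, carton, bin and can are undisturbed. The robot is clear, so I'm handing in.

```bash
python3 -c "
from cell import env
print(env.sign_off(), env.get_obs()['t'])"
```

```text
the job is handed in; nothing more can be done
the job is handed in; nothing more can be done
```

The console is closed up: the cover is seated on its pin and both latches are turned clockwise to their closed stops. I handed it in at about 15 s of the 61 s allowed.

- **Cover:** I slid it about 25 mm right along the lip with the fingers loosely either side of the handle, and it dropped over the pin. It measured 169.3 mm wide when taken as flush (true width 170), against 166.5 mm if still propped. Its middle is within about 1 mm of the seat.
- **Latches:** I turned each one about 1.57 rad. After I let go, the last picture shows both bars along the slope with their tongues over the cover's edge.
- **Surroundings:** In the last picture the lamp, isolator and carton look untouched, as do the bin and can as far as they show. The tape was out of that view; I last saw it in place before turning the right latch. Forces read at the end of each move stayed below 9 N, and the gripper is clear of everything.
- **Disagreements:** My first estimate of the console pose, from the fixed cameras, was up to about 5 mm off. I corrected it with the wrist camera, whose own fit left errors of up to about 2 mm at the left latch. No check failed.

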